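# Lay a standing angle bracket down against the bench stop

### The arm

A 7-joint arm with a two-finger parallel gripper is mounted at the origin on the work surface. World frame = base frame: x ahead of the robot, y to its left, z up, the work surface at z = 0. Lengths are in mm, angles in rad, forces in N, time in s.
With the tool pointing down it reaches from about 425 to 950 mm from the base axis. Payload 4.7 kg.
Tool frame: the origin (TCP) lies between the finger pads; the fingertips stand 8 mm ahead of it and the grasp point (between the pads) lies 11 mm behind it; z points along the fingers, y is the line along which they close (so a half turn about z gives the same grasp; the last joint's range is limited). The gripper opens to 85 mm and grips with 20 to 120 N. Pads are 22 mm wide; open, the fingers measure 114 mm over their backs; the gripper's body (76 mm by 85 mm) begins 54 mm behind the grasp point. The pads swing forward as they close: fully open they stand 13 mm farther back than shut.
Start: joints at [-1.223, 0.469, -0.049, 1.532, 0.024, 1.141, -0.082], TCP at [248.326, 627.68, 239.335] pointing down, gripper open.
Joint ranges: [-2.59, 2.59], [-0.33, 1.99], [-1.39, 1.29], [0.1, 2.45], [-1.04, 4.18], [0.21, 1.99], [-2.66, 2.66]. Speed limits (rad/s): [2.57, 2.57, 3.14, 3.14, 3.14, 3.14, 3.14].

### API

Orientations are given as a rotation vector (axis times angle).
In Python, from cell import sensors, imaging, order gives the robot as it stands.
- The arm moves only by the tool send_rows, never from a script. Its argument "steps" is a list of rows, each a list of 7 numbers: the shift along the tool's x, y, z in units of 30 mm (1.0 is 30 mm), then the turn, a rotation vector about the tool's x, y, z in degrees, then the closure, from -1 (fully open) to 1 (shut). A call has 1 to 5 rows; each row shifts and turns the commanded pose from where the row before left it, along the tool's axes as they then stand; what a row does not reach is not made up. A row lasts 1/12 s, in which the tool goes at most 41.7 mm and 7.16 degrees, less where a joint would pass 70% of its speed; a pose out of reach is approached as far as the arm can. A call is refused whole if a number of a shift passes 1 or a number of a turn 7.16, either way. A call with a gripper value outside its range is refused whole. The fingers move at their own pace and stop on an object; the grip force is fixed at half the most. Time passes only in rows, so rows that do not move let the fingers close. It gives the time, the measured TCP pose, the force, the opening and the grip force at its end, in the units of the state.
- sensors.get_state(): the state, without advancing time (a new reading comes with each control period).
- imaging.get_image(name): name is "side" or "top" or "wrist"; returns a dict with "frame" (420x560x3 uint8, blue, green, red), "z_map" (420x560 float32, mm along the optical axis (not along the pixel's ray), 0 where there is no reading), "mtx" (3x3 intrinsics, pixels), "k1" (the pictures are not rectified: a ray, as slopes to the right and down, at radius r is drawn at 1 + k1 r^2 times it, then the intrinsics apply), "rvec" (rotation vector, rad) and "tvec" (3), from world to camera coordinates, as OpenCV has them. Camera axes: x right, y down, z forward; pixel columns grow to the right and rows downward; lengths in mm; the calibration is good to about 2 mm. A picture is of the moment at which its call begins.
- order.job_done(): hands the job in; it is judged then, once.
The state is a dict: "time_s": time; "joint_positions": joint angles; "joint_vel": joint speeds; "joint_torque": joint torques, N m; "eef_pos": TCP position; "tool_rot": TCP orientation; "wrist_force": force on the tool from outside, world axes, zero at the start; "wrist_torque": the same for the moment, N m; "width": finger opening in mm; "finger_force": force on a finger pad.
Only numpy, scipy, OpenCV 4.12 (cv2) and the standard library are available. Lean on these libraries where they do the work, as an engineer would, in place of code of your own. Each camera call takes 0.05 s, during which the arm holds its last target. There are 200 camera calls.

### The job

Without gripping or lifting it, tip the tall angle bracket over, away from the bench stop, and ease it down gently (do not let it drop) so that it lies on the back of its tall leg with its foot pointing up. Then push it along the bench until the flat sole of its foot is flush against the face of the stop bar, and take the hand away. Leave everything else on the bench where it is.

Things in the scene. Friction and masses are not known exactly. Their poses are not given: they have to be found in the camera images.
- bracket: Tall aluminium L-bracket, loose, ~0.3 kg, 10 mm plate, 50 mm wide, standing on its foot: leg 180 mm tall, foot 60 mm long (leg included), pointing at the stop. Origin: middle of the bottom outer edge, back of leg to sole; it pivots on this edge when tipped away from the stop. z runs up the leg (0 to 180 mm), x out of the leg's back (foot spans -60 to 0, leg -10 to 0), y along the width.
- bracket_top (a point): Middle of the bracket's top edge on the leg's back: 180 mm along the bracket's z from its origin, same axes. The bracket balances at about 9 degrees of tilt. Lying as wanted, x points down, z is level and points away from the stop, this point is on the bench, the leg is 10 mm high.
- foot_end (a point): Middle of the foot's free end, on the sole: 60 mm along the bracket's -x from its origin. At the start 12 to 40 mm from the stop's face, and square to it within about 5 degrees. Lying as wanted it is 60 mm above the bench and the sole (plane z = 0 of the bracket) faces the stop.
- stop: The bench stop: a plain steel bar fixed to the bench, 120 mm long, 30 mm thick, 35 mm high. Origin: on the bench, at the middle of the face that looks at the bracket. x points out of that face (towards the bracket, the direction to tip), y runs along the bar (-60 to 60), z up.
- short_bracket: Bystander: a smaller standing angle bracket, 80 mm tall, 40 mm wide, 50 mm foot, 8 mm plate. Origin at its bottom outer edge, as for the tall one.
- bolt: Bystander: a bolt standing on its head, 65 mm tall, head 30 mm across. Origin at its underside.
- oil_bottle: Bystander: a white plastic bottle, 160 mm tall, 60 mm across. Origin at its underside.
- bush: Bystander: a steel ring, 56 mm across, 40 mm tall. Origin at its underside.
- mould_plate: Bystander: a steel plate 100 x 80 x 30 mm with four holes. Origin at its underside.
- spanner: Bystander: a 170 mm spanner lying on the bench along its x. Origin at its underside.
There are look-alikes about, which are no part of the job. What is shaped like the stop but black, orange or pink is not meant.

How it is judged:
By the outcome, as a careful person would: the job done as asked, in the order asked, and still so for the second after the job is handed in, with the robot touching nothing.
It also fails if it takes over 51 s, if anything falls off the work surface, if the arm or the gripper's body presses on something with over 40 N, if the wrist force passes 120 N, or if a joint passes its speed limit or range.

## Working session

There is one attempt and no reset: what is moved stays moved. The work goes in short steps, Python scripts to look and compute and a tool call to move; the robot and the scene stay as the last step left them, time stands still between calls to the robot, and variables do not carry over. Pictures are saved under pics/ and viewed, at most 10 in all, crops included, and the job is handed in when it is done.

Besides the shell and the picture viewer there is one more tool, called after "Emit:" as name(argument=value, ...) on one line, values as JSON. send_rows: Moves the arm, as the interface text tells. Its arguments: {"type":"object","properties":{"steps":{"type":"array"}},"required":["steps"]}

```bash
mkdir -p pics; cat > h.py <<'E'
import numpy as np, cv2
from scipy.spatial.transform import Rotation as R
from cell import sensors, imaging, order
def cam(d):
    return cv2.Rodrigues(np.array(d['rvec'],float))[0], np.array(d['tvec'],float).ravel(), np.array(d['mtx']), float(d['k1'])
def slopes(d,uv):
    K=np.array(d['mtx']); 
    return cv2.undistortPoints(np.array(uv,float).reshape(-1,1,2),K,np.array([float(d['k1']),0,0,0])).reshape(-1,2)
def plane(d,uv,z):
    Rm,t,_,_=cam(d); s=slopes(d,uv); r=np.c_[s,np.ones(len(s))]@Rm; c=-Rm.T@t
    return c+r*((z-c[2])/r[:,2])[:,None]
def cloud(d):
    Rm,t,_,_=cam(d); z=d['z_map']; h,w=z.shape
    v,u=np.mgrid[:h,:w]; s=slopes(d,np.c_[u.ravel(),v.ravel()])
    return ((np.c_[s,np.ones(len(s))]*z.reshape(-1,1)-t)@Rm).reshape(h,w,3)
E
python3 - <<'E'
from h import *
for n in ('top','side'):
    d=imaging.get_image(n); cv2.imwrite(f'pics/{n}0.png',d['frame']); Rm,t,_,_=cam(d); print(n,-Rm.T@t,Rm[2]); np.save(n+'0.npy',d,allow_pickle=True)
s=sensors.get_state(); print(s)
E
```

```text
top [ 305.86178193  -13.51176397 1361.72328334] [ 0.1896432  -0.01335498 -0.98176224]
side [482.03375582 712.68588765 652.79246053] [ 0.08441254 -0.81218021 -0.57726755]
{'time_s': 0.1, 'joint_positions': array([-1.22291349,  0.46940069, -0.04855856,  1.53353057,  0.02411355,
        1.14097775, -0.08231791]), 'joint_vel': array([-0.00051037, -0.00167127,  0.00139474, -0.0029735 , -0.00053752,
        0.00168637, -0.00080444]), 'joint_torque': array([ 8.81142823e-04, -5.11513567e+01, -4.67467366e-02, -2.38390660e+01,
        1.08563335e-02,  4.37173439e-03,  1.52032277e-05]), 'eef_pos': array([248.18496742, 627.19942349, 238.35790856]), 'tool_rot': array([-5.88335116e-01, -3.08576680e+00,  2.69211697e-03]), 'wrist_force': array([-0.88180248, -0.0641722 , -0.09121352]), 'wrist_torque': array([-0.01962243, -0.00541247, -0.04274047]), 'finger_force': 0.0, 'width': 85.11399756884065}
```

View pics/top0.png

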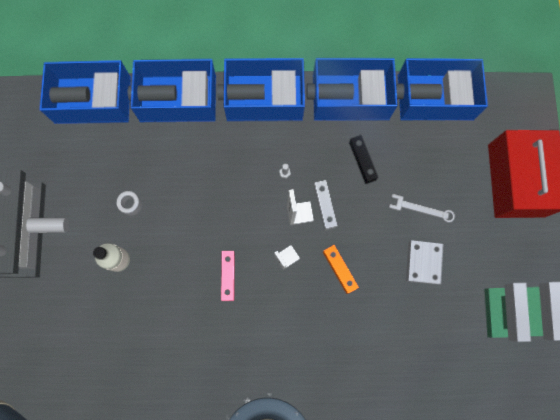

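View pics/side0.png

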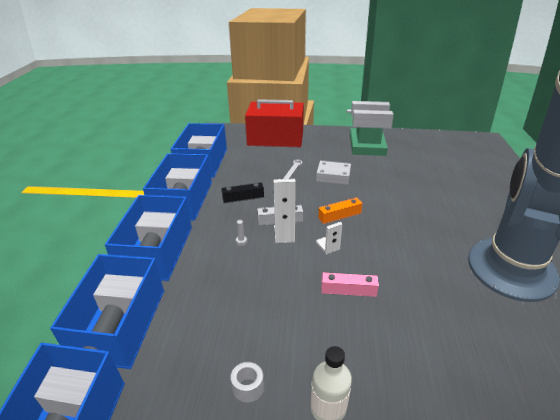

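The top view shows the silver stop bar at (326,204), with the tall bracket just left of it: leg top at about (292,200), foot at (303,213). The bolt is at (285,171) and the short bracket at (287,257). In the side view the tall bracket is at (285,212) and the stop at (280,215).

```bash
python3 - <<'E'
from h import *
d=np.load('top0.npy',allow_pickle=True).item(); P=cloud(d); f=d['frame'].astype(int)
def reg(u0,u1,v0,v1,zlo,zhi):
    Q=P[v0:v1,u0:u1].reshape(-1,3); C=f[v0:v1,u0:u1].reshape(-1,3)
    m=(Q[:,2]>zlo)&(Q[:,2]<zhi); return Q[m],C[m]
def rect(Q,nm):
    if len(Q)<4: print(nm,'few',len(Q));return
    r=cv2.minAreaRect(Q[:,:2].astype(np.float32)); print(nm,len(Q),np.round(r[0],1),np.round(r[1],1),round(r[2],1),'z',np.round(np.percentile(Q[:,2],[5,50,95]),1)); print(np.round(cv2.boxPoints(r)).tolist())
rect(reg(312,342,175,235,25,45)[0],'stop')
rect(reg(284,316,184,228,5,20)[0],'foot')
rect(reg(284,316,184,228,165,190)[0],'legtop')
rect(reg(284,316,184,228,30,190)[0],'leg')
rect(reg(272,302,240,270,5,100)[0],'short')
rect(reg(275,296,160,180,5,100)[0],'bolt')
rect(reg(110,145,185,220,5,60)[0],'bush')
rect(reg(90,135,235,275,5,200)[0],'bottle')
rect(reg(210,245,245,305,5,60)[0],'pink')
print('bench z',np.median(P[300:400,100:200,2]))
d=np.load('side0.npy',allow_pickle=True).item(); P=cloud(d)
f=d['frame']
m=(P[...,2]>4)&(P[...,2]<200)
Q=P[175:250,268:300]; mm=(Q[...,2]>8)&(Q[...,2]<195); q=Q[mm]
# back face: the plane facing camera
z=q[:,2]
for a in range(10,190,20):
    s=q[(z>a)&(z<a+20)]; 
    print(a,len(s),np.round(np.percentile(s[:,0],[2,50,98]),1),np.round(np.percentile(s[:,1],[2,50,98]),1))
for n in('top0','side0'):
    d=np.load(n+'.npy',allow_pickle=True).item()
    c=d['frame'][170:260,255:345] if n=='side0' else d['frame'][150:280,210:360]
    cv2.imwrite(f'pics/{n}c.png',cv2.resize(c,None,fx=5,fy=4.6,interpolation=cv2.INTER_CUBIC)[:600,:800])
E
```

```text
stop 594 [ 577.1 -151.8] [120.8  30.8] 12.1 z [29.3 34.8 40.1]
[[515.0, -149.0], [521.0, -179.0], [639.0, -154.0], [633.0, -124.0]]
foot 345 [578.7 -88.5] [ 79.  106.4] 89.3 z [ 5.5  9.4 14.7]
[[525.0, -127.0], [631.0, -129.0], [632.0, -50.0], [526.0, -48.0]]
legtop 113 [556.  -63.9] [50.5 10. ] 9.1 z [171.5 179.5 183.7]
[[530.0, -63.0], [532.0, -73.0], [582.0, -65.0], [580.0, -55.0]]
leg 230 [586.4 -81.9] [ 38.4 114.5] 59.6 z [ 41.6 163.2 183. ]
[[527.0, -69.0], [626.0, -127.0], [646.0, -94.0], [547.0, -36.0]]
short 295 [449.9 -53.4] [61.8 70.4] 1.8 z [ 5.5  9.3 81.5]
[[418.0, -19.0], [420.0, -89.0], [482.0, -88.0], [480.0, -17.0]]
bolt 118 [672.9 -53. ] [51.4 50.5] 89.1 z [ 5.5 14.9 67.1]
[[647.0, -78.0], [698.0, -79.0], [699.0, -28.0], [648.0, -27.0]]
bush 414 [593.2 351.5] [91.4 87.8] 2.7 z [ 6.4 36.7 42.9]
[[545.0, 393.0], [550.0, 305.0], [641.0, 310.0], [637.0, 397.0]]
bottle 791 [457.9 379.8] [107.5  93.4] 86.0 z [ 14.6 104.2 159.5]
[[408.0, 329.0], [501.0, 323.0], [508.0, 430.0], [415.0, 437.0]]
pink 693 [406.1  97.1] [ 79.3 145.8] 89.9 z [ 8.1 34.1 39.5]
[[333.0, 58.0], [479.0, 57.0], [479.0, 137.0], [333.0, 137.0]]
bench z -1.033734256841633
10 190 [522.2 554.7 603.2] [-146.8  -59.8  -53.3]
30 208 [523.2 554.5 604.1] [-168.6  -60.3  -52.8]
50 129 [530. 552. 576.] [-62.4 -57.8 -53.4]
70 139 [530.2 554.  578.1] [-62.1 -57.5 -53.1]
90 142 [530.3 553.9 577.5] [-62.5 -57.9 -53.3]
110 149 [530.5 553.8 577.1] [-62.3 -57.8 -52.4]
130 151 [530.6 553.5 576.6] [-62.5 -57.4 -53.2]
150 160 [528.9 553.3 576. ] [-63.3 -57.6 -52.9]
170 124 [528.6 553.7 578.7] [-66.7 -58.7 -53.8]
```

View pics/top0c.png

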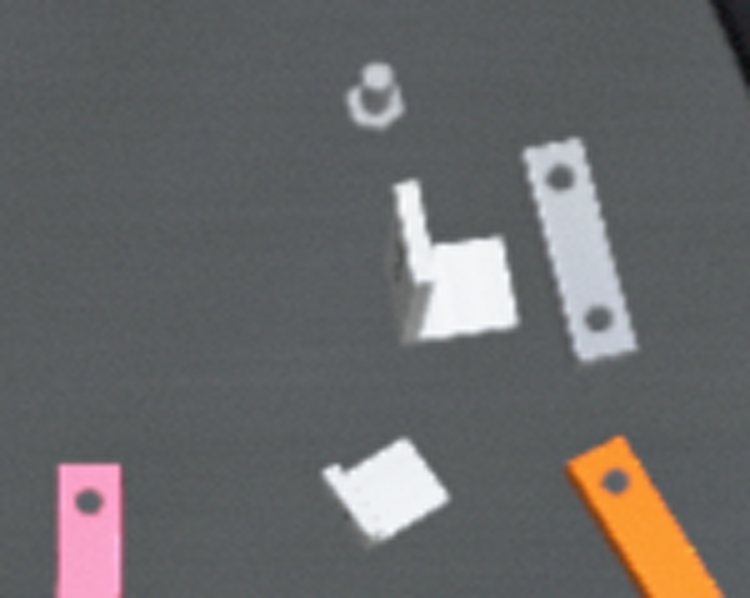

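```bash
cat >> h.py <<'E'
n=np.array([-.158,.987,0]); O=np.array([554.5,-58,0.])
def goto(p,n=n,phi=0):
    "shift in tool axes (units) and rotvec deg needed from current pose; tool y along +-n, tilted by phi"
    s=sensors.get_state(); T=R.from_rotvec(s['tool_rot']).as_matrix()
    zt=-np.sin(phi)*n-np.cos(phi)*np.array([0,0,1]); b=np.cos(phi)*n-np.sin(phi)*np.array([0,0,1])
    y=b*np.sign(b@T[:,1]); G=np.c_[np.cross(y,zt),y,zt]
    print('pos',s['eef_pos'].round(1),'F',s['wrist_force'].round(1),'w',round(s['width'],1),'t',s['time_s'],'q',s['joint_positions'].round(2))
    print('T',T.round(3).tolist())
    print('world delta',(np.array(p)-s['eef_pos']).round(1),'shift units',(T.T@(np.array(p)-s['eef_pos'])/30).round(2),'rot deg',np.degrees(R.from_matrix(T.T@G).as_rotvec()).round(2))
E
python3 -c "
from h import *
goto([555.3,-63,300])"
```

```text
pos [248.2 627.2 238.4] F [-0.9 -0.1 -0.1] w 85.1 t 0.1 q [-1.22  0.47 -0.05  1.53  0.02  1.14 -0.08]
T [[-0.93, 0.368, -0.001], [0.368, 0.93, -0.002], [-0.0, -0.002, -1.0]]
world delta [ 307.1 -690.2   61.6] shift units [-17.98 -17.63  -2.02] rot deg [-1.000e-01 -2.000e-02 -3.068e+01]
```

Emit:
send_rows(steps=[[0, 0, -0.7, 0, 0, 0, -1], [0, 0, -0.7, 0, 0, 0, -1], [-0.4, -0.4, -0.6, 0, 0, 0, -1], [-0.9, -0.9, 0, 0, 0, 0, -1], [-0.9, -0.9, 0, 0, 0, 0, -1]])

```text
time_s: 0.52
eef_pos: [284.8, 542.4, 299.9]
tool_rot: [-0.583, -3.087, -0.003]
wrist_force: [1.5, 0.0, -0.7]
width: 85.6
finger_force: 0.0
```

Emit:
send_rows(steps=[[-0.9, -0.9, 0, 0, 0, 0, -1], [-0.9, -0.9, 0, 0, 0, 0, -1], [-0.9, -0.9, 0, 0, 0, 0, -1], [-0.9, -0.9, 0, 0, 0, 0, -1], [-0.9, -0.9, 0, 0, 0, 0, -1]])

```text
time_s: 0.93
eef_pos: [361.5, 364.7, 299.0]
tool_rot: [-0.588, -3.086, 0.001]
wrist_force: [0.1, -0.3, -0.0]
width: 85.5
finger_force: 0.0
```

Emit:
send_rows(steps=[[-0.9, -0.9, 0, 0, 0, 0, -1], [-0.9, -0.9, 0, 0, 0, 0, -1], [-0.9, -0.9, 0, 0, 0, 0, -1], [-0.9, -0.9, 0, 0, 0, 0, -1], [-0.9, -0.9, 0, 0, 0, 0, -1]])

```text
time_s: 1.35
eef_pos: [437.2, 189.7, 299.1]
tool_rot: [-0.588, -3.086, -0.0]
wrist_force: [0.1, 0.6, 0.1]
width: 85.3
finger_force: 0.0
```

Emit:
send_rows(steps=[[-0.9, -0.9, 0, 0, 0, 0, 0], [-0.9, -0.9, 0, 0, 0, 0, 0], [-0.9, -0.9, 0, 0, 0, 0, 0.5], [-0.9, -0.9, 0, 0, 0, 0, 0.5], [-0.9, -0.9, 0, 0, 0, 0, 0.5]])

```text
time_s: 1.77
eef_pos: [513.0, 14.6, 299.1]
tool_rot: [-0.588, -3.086, -0.0]
wrist_force: [0.6, 0.5, -0.1]
width: 25.5
finger_force: 0.0
```

Emit:
send_rows(steps=[[0, 0, 0, 0, 0, -6.1, 0.6], [0, 0, 0, 0, 0, -6.1, 0.6], [0, 0, 0, 0, 0, -6.1, 0.6], [0, 0, 0, 0, 0, -6.1, 0.6], [0, 0, 0, 0, 0, -6.2, 0.6]])

```text
time_s: 2.18
eef_pos: [512.7, 16.3, 298.8]
tool_rot: [0.255, -3.13, -0.0]
wrist_force: [0.5, 0.4, -0.3]
width: 17.0
finger_force: 0.0
```

```bash
python3 - <<'E'
from h import *
goto([555.3,-63,230])
d=imaging.get_image('side'); np.save('side1.npy',d,allow_pickle=True)
cv2.imwrite('pics/side1.png',cv2.resize(d['frame'][100:270,180:400],None,fx=3.5,fy=3.5,interpolation=cv2.INTER_CUBIC))
goto([555.3,-63,230])
E
```

```text
pos [512.7  16.3 298.8] F [ 0.5  0.4 -0.3] w 17.0 t 2.1833 q [-0.39  0.15  0.31  1.85 -0.05  1.15  1.67]
T [[-0.987, -0.162, -0.001], [-0.162, 0.987, -0.0], [0.001, 0.0, -1.0]]
world delta [ 42.6 -79.3 -68.8] shift units [-0.98 -2.84  2.29] rot deg [ 0.01 -0.06  0.21]
pos [512.7  16.4 298.9] F [-0.1  0.1 -0.5] w 17.0 t 2.2333 q [-0.39  0.15  0.31  1.85 -0.05  1.15  1.68]
T [[-0.986, -0.165, -0.001], [-0.165, 0.986, -0.0], [0.001, 0.0, -1.0]]
world delta [ 42.6 -79.4 -68.9] shift units [-0.97 -2.84  2.29] rot deg [ 0.01 -0.05  0.4 ]
```

View pics/side1.png

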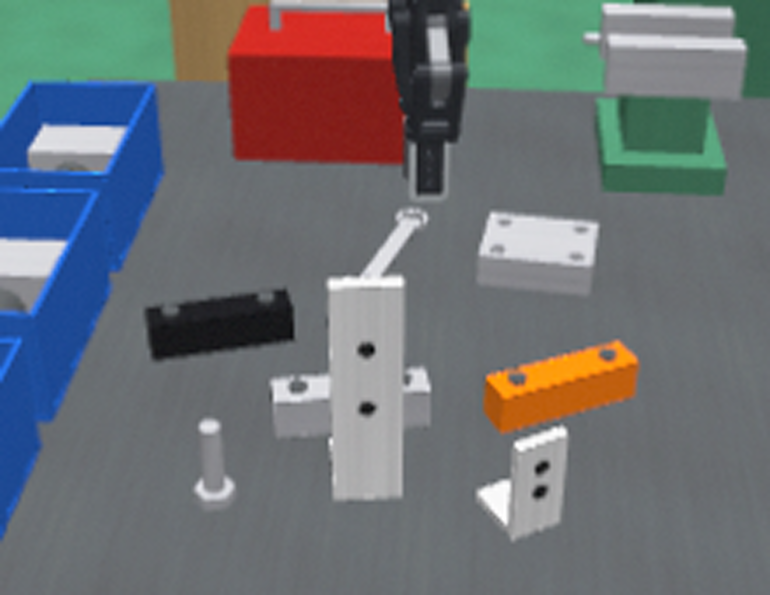

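The side view shows the hand above, with the gripper partly closed. The tall bracket stands at (365,390) in the crop, with the stop behind it. I'll move over its top edge.

Emit:
send_rows(steps=[[-0.33, -0.95, 0, 0, 0, 0, 0.4], [-0.33, -0.95, 0, 0, 0, 0, 0.4], [-0.32, -0.94, 0.3, 0, 0, 0.2, 0.4], [0, 0, 0.9, 0, 0, 0, 0.4], [0, 0, 0.8, 0, 0, 0, 0.4]])

```text
time_s: 2.65
eef_pos: [556.1, -65.5, 238.8]
tool_rot: [-0.231, 3.131, -0.002]
wrist_force: [0.4, 0.4, -0.9]
width: 26.1
finger_force: 0.0
```

```bash
python3 - <<'E'
from h import *
d=imaging.get_image('wrist'); np.save('w1.npy',d,allow_pickle=True)
cv2.imwrite('pics/w1.png',d['frame'])
P=cloud(d); m=(P[...,2]>150)&(P[...,2]<195); Q=P[m]; 
m2=(np.abs(Q[:,0]-555)<45)&(np.abs(Q[:,1]+63)<40); Q=Q[m2]
if len(Q)>5:
    r=cv2.minAreaRect(Q[:,:2].astype(np.float32)); print(len(Q),r,cv2.boxPoints(r).round(1).tolist(),np.percentile(Q[:,2],[5,50,95]))
goto([555.3,-63,163])
E
```

```text
1130 ((554.7946166992188, -64.03084564208984), (50.65739822387695, 9.885198593139648), 8.758946418762207) [[529.0, -63.0], [530.5, -72.80000305175781], [580.5999755859375, -65.0999984741211], [579.0999755859375, -55.29999923706055]] [164.69036432 179.31916751 180.45320192]
pos [552.4 -63.8 233.3] F [-2.2  0.7 -4.1] w 25.4 t 2.7 q [-0.26  0.29  0.36  1.84 -0.12  1.04  1.88]
T [[-0.989, -0.149, -0.009], [-0.149, 0.989, -0.0], [0.009, 0.001, -1.0]]
world delta [  2.9   0.8 -70.3] shift units [-0.12  0.01  2.34] rot deg [ 0.06 -0.52 -0.52]
```

View pics/w1.png

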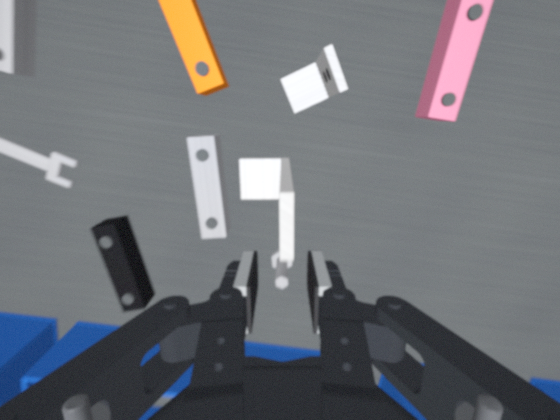

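The wrist view shows the leg's top edge at (287,225), lying between the two fingers at (247,290) and (317,290). Its measured centre is (554.8, -64.0, 179). I'll descend astride it.

Emit:
send_rows(steps=[[0, 0, 0, 0, 0, 0, 0.4], [0, 0, 0.6, 0, 0, -0.4, 0.4], [0, 0, 0.6, 0, 0, 0, 0.4], [0, 0, 0.6, 0, 0, 0, 0.4], [0, 0, 0.5, 0, 0, 0, 0.4]])

```text
time_s: 3.12
eef_pos: [556.2, -62.5, 171.0]
tool_rot: [-0.252, 3.129, 0.0]
wrist_force: [-0.0, -0.6, 0.3]
width: 25.7
finger_force: 0.0
```

```bash
python3 - <<'E'
from h import *
goto([554.8,-64,163])
E
```

```text
pos [556.2 -62.5 171. ] F [-0.  -0.6  0.3] w 25.7 t 3.1167 q [-0.24  0.36  0.35  1.9  -0.15  0.9   1.92]
T [[-0.987, -0.16, 0.002], [-0.16, 0.987, 0.0], [-0.002, 0.0, -1.0]]
world delta [-1.4 -1.5 -8. ] shift units [ 0.05 -0.04  0.27] rot deg [0.   0.12 0.11]
```

Emit:
send_rows(steps=[[0, -0.03, 0.3, 0, 0, 0, 0.62], [0, 0, 0, 0, 0, 0, 0.62], [0, 0, 0, 0, 0, 0, 0.62], [0, 0.1, 0, 1, 0, 0, 0.62], [0, 0.1, 0, 1, 0, 0, 0.62]])

```text
time_s: 3.53
eef_pos: [555.8, -58.7, 163.1]
tool_rot: [-0.249, 3.125, -0.056]
wrist_force: [0.4, 0.4, 0.3]
width: 16.6
finger_force: 0.4
```

Emit:
send_rows(steps=[[0, 0.1, 0, 1, 0, 0, 0.62], [0, 0.1, 0, 1, 0, 0, 0.62], [0, 0.1, 0, 1, 0, 0, 0.62], [0, 0.1, 0, 1, 0, 0, 0.62], [0, 0.1, 0, 1, 0, 0, 0.62]])

```text
time_s: 3.95
eef_pos: [553.4, -43.1, 162.1]
tool_rot: [-0.25, 3.112, -0.191]
wrist_force: [0.7, 0.0, -0.3]
width: 16.3
finger_force: 0.0
```

```bash
python3 - <<'E'
from h import *
d=imaging.get_image('side'); np.save('s2.npy',d,allow_pickle=True)
cv2.imwrite('pics/s2.png',cv2.resize(d['frame'][100:270,180:400],None,fx=3.5,fy=3.5,interpolation=cv2.INTER_CUBIC))
goto([554.8,-64,163])
s=sensors.get_state();T=R.from_rotvec(s['tool_rot']).as_matrix();v=s['eef_pos']-O
print('tilt',np.degrees(np.arcsin(-T[2,1])),'r',v@-T[:,2],'b',v@T[:,1],s['finger_force'])
E
```

```text
pos [553.2 -41.4 161.7] F [-0.5  0.2 -0.3] w 16.3 t 4.0 q [-0.38  0.36  0.39  1.94 -0.02  0.84  1.73]
T [[-0.987, -0.16, 0.023], [-0.162, 0.979, -0.12], [-0.003, -0.122, -0.992]]
world delta [  1.6 -22.6   1.3] shift units [ 0.07 -0.75  0.05] rot deg [-7.02  0.18  0.22]
tilt 7.019799053118491 r 162.5561886088311 b -3.3161857476179257 0.0
```

Emit:
send_rows(steps=[[0, 0.1, 0, 1, 0, 0, 0.62], [0, 0.1, 0, 1, 0, 0, 0.62], [0, 0.1, 0, 1, 0, 0, 0.62], [0, 0.1, 0, 1, 0, 0, 0.62], [0, 0.1, 0, 1, 0, 0, 0.62]])

```text
time_s: 4.42
eef_pos: [550.8, -28.6, 159.3]
tool_rot: [-0.248, 3.095, -0.325]
wrist_force: [-0.2, -0.3, -0.0]
width: 16.3
finger_force: 0.1
```

Emit:
send_rows(steps=[[0, 0.1, 0, 1, 0, 0, 0.62], [0, 0.1, 0, 1, 0, 0, 0.62], [0, 0.1, 0, 1, 0, 0, 0.62], [0, 0.1, 0, 1, 0, 0, 0.62], [0, 0.1, 0, 1, 0, 0, 0.62]])

```text
time_s: 4.83
eef_pos: [548.5, -14.0, 155.7]
tool_rot: [-0.246, 3.071, -0.459]
wrist_force: [-0.0, 0.6, -0.1]
width: 16.0
finger_force: 0.1
```

```bash
cat >> h.py <<'E'
def tilt():
    s=sensors.get_state();T=R.from_rotvec(s['tool_rot']).as_matrix();v=s['eef_pos']-O
    print('tilt',np.degrees(np.arcsin(-T[2,1])).round(2),'r',(v@-T[:,2]).round(1),'b',(v@T[:,1]).round(1),'lat',(v@T[:,0]).round(1),'pos',s['eef_pos'].round(1),'F',s['wrist_force'].round(1),'ff',s['finger_force'],'w',s['width'],'t',s['time_s'],'q',s['joint_positions'].round(2))
E
python3 - <<'E'
from h import *
d=imaging.get_image('side'); np.save('s3.npy',d,allow_pickle=True)
cv2.imwrite('pics/s3.png',cv2.resize(d['frame'][100:270,180:400],None,fx=3.5,fy=3.5,interpolation=cv2.INTER_CUBIC))
tilt()
E
```

```text
tilt 16.98 r 161.7 b -1.2 lat -1.6 pos [548.3 -12.3 155. ] F [ 0.3  0.9 -1.1] ff 0.20728633739054203 w 16.26088160469887 t 4.8833 q [-0.58  0.38  0.46  1.98  0.18  0.82  1.46]
```

View pics/s3.png

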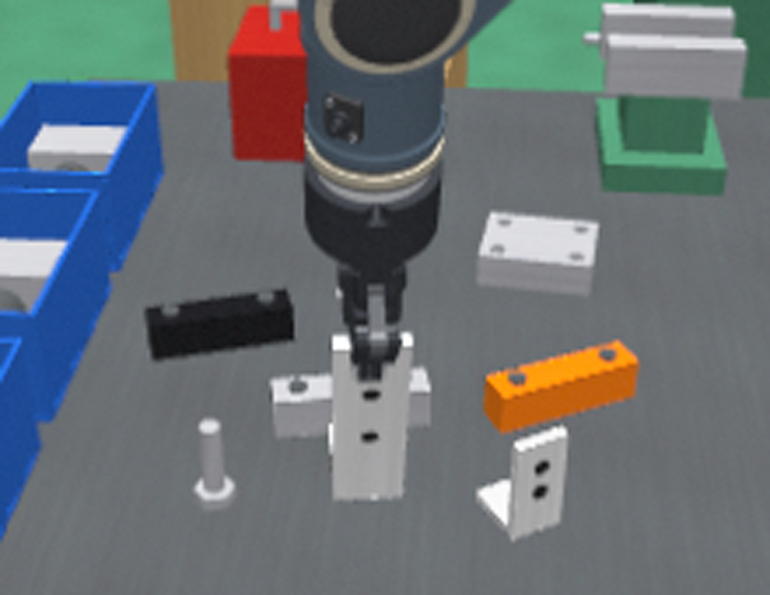

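The side view shows the bracket leaning on the back finger with its sole edge still in place. The top is at (372,340) and the pivot edge at (368,497).

Emit:
send_rows(steps=[[0, 0.14, -0.02, 1.5, 0, 0, 0.62], [0, 0.14, -0.02, 1.5, 0, 0, 0.62], [0, 0.14, -0.02, 1.5, 0, 0, 0.62], [0, 0.14, -0.02, 1.5, 0, 0, 0.62], [0, 0.14, -0.02, 1.5, 0, 0, 0.62]])

```text
time_s: 5.3
eef_pos: [544.9, 6.5, 150.9]
tool_rot: [-0.242, 3.026, -0.656]
wrist_force: [-0.8, 1.1, -0.7]
width: 16.0
finger_force: 0.2
```

Emit:
send_rows(steps=[[0, 0.12, -0.02, 1.5, 0, 0, 0.57], [0, 0.12, -0.02, 1.5, 0, 0, 0.52], [0, 0.12, -0.02, 1.5, 0, 0, 0.48], [0, 0.12, -0.02, 1.5, 0, 0, 0.44], [0, 0.12, -0.02, 1.5, 0, 0, 0.4]])

```text
time_s: 5.72
eef_pos: [542.2, 23.8, 145.1]
tool_rot: [-0.237, 2.967, -0.85]
wrist_force: [0.2, -0.4, -0.5]
width: 25.8
finger_force: 0.3
```

```bash
python3 - <<'E'
from h import *
tilt()
E
```

```text
tilt 31.97 r 166.9 b -6.7 lat -1.2 pos [542.2  23.8 145.1] F [ 0.2 -0.4 -0.5] ff 0.31220284290611744 w 25.758772715814096 t 5.7167 q [-0.84  0.48  0.56  2.    0.4   0.87  1.13]
```

Emit:
send_rows(steps=[[0, 0.14, -0.02, 1.5, 0, 0, 0.37], [0, 0.14, -0.02, 1.5, 0, 0, 0.34], [0, 0.14, -0.02, 1.5, 0, 0, 0.31], [0, 0.14, -0.02, 1.5, 0, 0, 0.28], [0, 0.14, -0.02, 1.5, 0, 0, 0.25]])

```text
time_s: 6.13
eef_pos: [539.0, 42.5, 135.1]
tool_rot: [-0.232, 2.896, -1.04]
wrist_force: [-0.1, -0.2, -0.8]
width: 32.0
finger_force: 0.4
```

Emit:
send_rows(steps=[[0, 0.14, -0.02, 1.5, 0, 0, 0.22], [0, 0.14, -0.02, 1.5, 0, 0, 0.2], [0, 0.14, -0.02, 1.5, 0, 0, 0.2], [0, 0, 0, 0, 0, 0, 0.2], [0, 0, 0, 0, 0, 0, 0.2]])

```text
time_s: 6.55
eef_pos: [536.6, 53.2, 127.3]
tool_rot: [-0.232, 2.849, -1.152]
wrist_force: [-0.3, 1.4, 0.2]
width: 34.1
finger_force: 0.5
```

```bash
python3 - <<'E'
from h import *
d=imaging.get_image('side'); np.save('s4.npy',d,allow_pickle=True)
cv2.imwrite('pics/s4.png',cv2.resize(d['frame'][100:270,180:400],None,fx=3.5,fy=3.5,interpolation=cv2.INTER_CUBIC))
tilt()
E
```

```text
tilt 44.02 r 169.7 b -8.2 lat -0.2 pos [536.8  52.6 127.7] F [0.1 1.9 0.8] ff 0.47218909377988894 w 34.14898919013114 t 6.6 q [-1.    0.61  0.61  1.99  0.5   0.94  0.93]
```

View pics/s4.png

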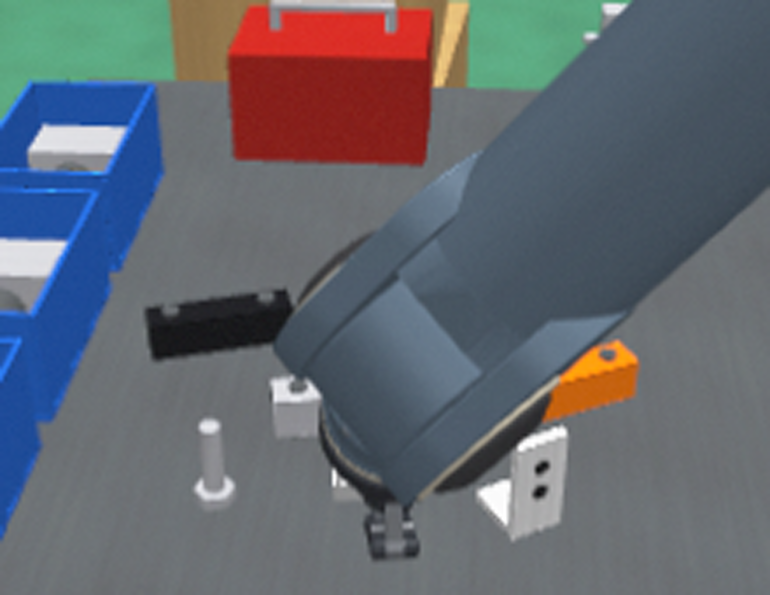

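The arm hides most of the bracket in this view; the gripper and leg end are near (390,540). I'll ease it down with the tool tilt held, tracking the top edge's arc.

Emit:
send_rows(steps=[[0, 0.16, -0.02, 0, 0, 0, 0.2], [0, 0.16, -0.01, 0, 0, 0, 0.2], [0, 0.16, -0.01, 0, 0, 0, 0.2], [0, 0.15, 0, 0, 0, 0, 0.2], [0, 0.15, 0, 0, 0, 0, 0.2]])

```text
time_s: 7.02
eef_pos: [533.7, 70.2, 112.0]
tool_rot: [-0.229, 2.849, -1.151]
wrist_force: [1.4, 0.4, -0.5]
width: 33.8
finger_force: 0.5
```

Emit:
send_rows(steps=[[0, 0.15, 0.03, 0, 0, 0, 0.2], [0, 0.15, 0.03, 0, 0, 0, 0.2], [0, 0.15, 0.04, 0, 0, 0, 0.2], [0, 0.15, 0.04, 0, 0, 0, 0.2], [0, 0.15, 0.05, 0, 0, 0, 0.2]])

```text
time_s: 7.43
eef_pos: [531.9, 82.4, 92.1]
tool_rot: [-0.23, 2.849, -1.151]
wrist_force: [-0.9, 2.2, -1.9]
width: 34.1
finger_force: 0.6
```

```bash
cat >> h.py <<'E'
def edge():
    "leg tilt from the inner face of the back finger, if the top edge rests on it"
    s=sensors.get_state();T=R.from_rotvec(s['tool_rot']).as_matrix();v=s['eef_pos']-O
    ph=np.arcsin(-T[2,1]); w=s['width']/2; bb=v@T[:,1]+w; dl=np.arcsin(np.clip(bb/180,-1,1)); th=ph+dl
    print('phi',np.degrees(ph).round(1),'leg tilt',np.degrees(th).round(1),'edge h',(180*np.cos(th)).round(1),'overlap(no k)',(180*np.cos(dl)-(v@-T[:,2]-8)).round(1),'inner tip z',(s['eef_pos']+8*T[:,2]+w*T[:,1])[2].round(1),'F',s['wrist_force'].round(1),'ff',round(s['finger_force'],2),'t',s['time_s'])
E
python3 - <<'E'
from h import *
tilt();edge()
E
```

```text
tilt 43.99 r 165.0 b 38.3 lat -0.2 pos [531.9  82.4  92.1] F [-0.9  2.2 -1.9] ff 0.6492384849116206 w 34.115117476304576 t 7.4333 q [-1.02  0.68  0.58  1.98  0.47  0.91  0.88]
phi 44.0 leg tilt 61.9 edge h 84.7 overlap(no k) 14.2 inner tip z 74.5 F [-0.9  2.2 -1.9] ff 0.65 t 7.4333
```

Emit:
send_rows(steps=[[0, 0.15, 0.05, 0, 0, 0, 0.2], [0, 0.15, 0.05, 0, 0, 0, 0.2], [0, 0.15, 0.05, 0, 0, 0, 0.2], [0, 0.14, 0.06, 0, 0, 0, 0.2], [0, 0.14, 0.06, 0, 0, 0, 0.2]])

```text
time_s: 7.85
eef_pos: [530.2, 92.0, 71.1]
tool_rot: [-0.229, 2.849, -1.151]
wrist_force: [-0.3, -0.5, -1.2]
width: 34.0
finger_force: 0.5
```

Emit:
send_rows(steps=[[0, 0.14, 0.07, 0, 0, 0, 0.2], [0, 0.14, 0.07, 0, 0, 0, 0.2], [0, 0.14, 0.07, 0, 0, 0, 0.2], [0, 0.14, 0.08, 0, 0, 0, 0.2], [0, 0.14, 0.08, 0, 0, 0, 0.2]])

```text
time_s: 8.27
eef_pos: [529.0, 99.4, 48.5]
tool_rot: [-0.23, 2.849, -1.151]
wrist_force: [0.6, 0.7, -1.7]
width: 34.2
finger_force: 0.5
```

```bash
python3 - <<'E'
from h import *
for nm in('top','side'):
    d=imaging.get_image(nm); np.save(nm+'5.npy',d,allow_pickle=True)
    c=d['frame'][150:260,220:360] if nm=='top' else d['frame'][140:270,200:360]
    cv2.imwrite(f'pics/{nm}5.png',cv2.resize(c,None,fx=4.5,fy=4.5,interpolation=cv2.INTER_CUBIC))
edge(); tilt()
E
```

```text
phi 44.0 leg tilt 77.1 edge h 40.1 overlap(no k) 13.2 inner tip z 30.6 F [-0.6  0.1 -1.2] ff 0.75 t 8.3667
tilt 44.01 r 145.6 b 81.4 lat 0.2 pos [528.7  99.6  48.2] F [-0.6  0.1 -1.2] ff 0.7455319259315729 w 33.85720082253345 t 8.3667 q [-1.02  0.76  0.55  1.97  0.44  0.87  0.84]
```

View pics/top5.png

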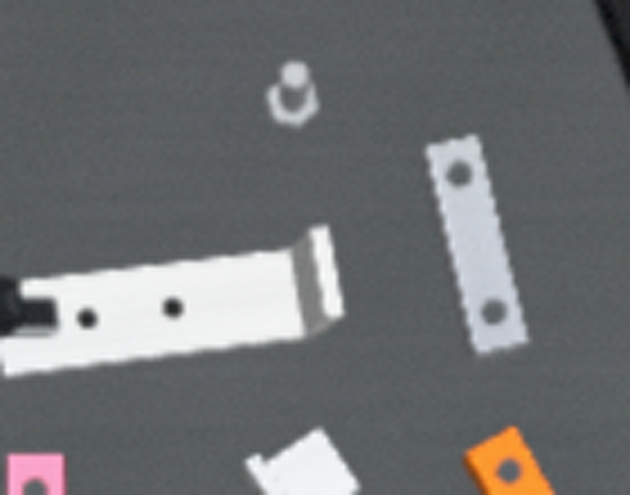

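The top view shows the leg nearly down and supported at its end by the gripper at (30,312). The foot is up at (320,275) and the stop is clear at (475,240).

Emit:
send_rows(steps=[[0, 0.09, 0.04, 0, 0, 0, 0.2], [0, 0.09, 0.04, 0, 0, 0, 0.2], [0, 0.09, 0.04, 0, 0, 0, 0.2], [0, 0.09, 0.04, 0, 0, 0, 0.2], [0, 0.09, 0.04, 0, 0, 0, 0.2]])

```text
time_s: 8.78
eef_pos: [528.1, 104.9, 35.1]
tool_rot: [-0.229, 2.849, -1.151]
wrist_force: [0.1, 0.7, -0.3]
width: 34.1
finger_force: 0.6
```

```bash
python3 - <<'E'
from h import *
d=imaging.get_image('top'); P=cloud(d)
Q=P[150:260,220:360].reshape(-1,3); v=Q-O; a=v@n; la=v@np.array([.987,.158,0])
m=(np.abs(la)<18)&(a>20)&(a<140)&(Q[:,2]>8)&(Q[:,2]<80)
c=np.polyfit(a[m],Q[m,2],1); print(len(a[m]),'leg slope deg',np.degrees(np.arctan(c[0])),c)
edge(); tilt()
E
```

```text
675 leg slope deg 7.135299242493236 [ 0.12518228 10.38582453]
phi 44.0 leg tilt 82.5 edge h 23.6 overlap(no k) 9.2 inner tip z 16.9 F [ 0.3  0.6 -3.1] ff 0.59 t 8.8333
tilt 43.99 r 139.7 b 95.0 lat 0.1 pos [527.9 105.2  34.5] F [ 0.3  0.6 -3.1] ff 0.589728495106101 w 34.093392233623575 t 8.8333 q [-1.03  0.78  0.54  1.96  0.43  0.85  0.82]
```

Emit:
send_rows(steps=[[0, 0.05, 0.02, 0, 0, 0, 0.2], [0, 0.05, 0.02, 0, 0, 0, 0.2], [0, 0.05, 0.02, 0, 0, 0, 0.2], [0, 0.05, 0.02, 0, 0, 0, 0.2]])

```text
time_s: 9.17
eef_pos: [527.8, 107.5, 29.3]
tool_rot: [-0.229, 2.849, -1.151]
wrist_force: [0.2, 0.3, -0.7]
width: 34.2
finger_force: 0.6
```

```bash
cat >> h.py <<'E'
def leg():
    d=imaging.get_image('top'); P=cloud(d)
    Q=P[150:260,220:360].reshape(-1,3); v=Q-O; a=v@n; la=v@np.array([.987,.158,0])
    m=(np.abs(la)<18)&(a>20)&(a<140)&(Q[:,2]>4)&(Q[:,2]<80)
    c=np.polyfit(a[m],Q[m,2],1); print(m.sum(),'leg slope deg',np.degrees(np.arctan(c[0])),c)
    m=(Q[:,2]>52)&(Q[:,2]<66)&(np.abs(la)<35)&(np.abs(a)<60); print('foot end top centre',np.median(Q[m],axis=0).round(1),'along n',np.percentile(a[m],[3,50,97]).round(1))
E
python3 - <<'E'
from h import *
leg();edge(); tilt()
E
```

```text
680 leg slope deg 5.136225594059783 [0.08988495 9.59177796]
foot end top centre [554.8 -59.6  59.2] along n [-6.4 -1.5  3.5]
phi 44.0 leg tilt 84.8 edge h 16.4 overlap(no k) 6.9 inner tip z 11.4 F [ 1.2  0.9 -2.2] ff 0.59 t 9.2167
tilt 43.99 r 137.4 b 100.5 lat -0.0 pos [527.7 107.6  29. ] F [ 1.2  0.9 -2.2] ff 0.5878215283155441 w 34.1159560379489 t 9.2167 q [-1.03  0.79  0.54  1.96  0.43  0.85  0.82]
```

Emit:
send_rows(steps=[[0, 0, 0.02, -2, 0, 0, 0.2], [0, 0, 0.02, -2, 0, 0, 0.2], [0, 0, 0.02, -2, 0, 0, 0.2], [0, 0, 0.02, -2, 0, 0, 0.2], [0, 0, 0, 0, 0, 0, 0.2]])

```text
time_s: 9.63
eef_pos: [528.5, 103.7, 29.0]
tool_rot: [-0.229, 2.934, -0.948]
wrist_force: [0.1, -0.1, -1.5]
width: 34.1
finger_force: 0.8
```

```bash
python3 - <<'E'
from h import *
leg();edge(); tilt()
E
```

```text
676 leg slope deg 4.924496353627699 [0.08616094 9.84471636]
foot end top centre [555.9 -62.4  59.3] along n [-10.2  -4.9  -0.1]
phi 35.9 leg tilt 83.7 edge h 19.8 overlap(no k) 9.4 inner tip z 12.2 F [ 0.   0.7 -1.2] ff 0.59 t 9.6833
tilt 35.92 r 119.6 b 116.2 lat 0.4 pos [528.3 104.2  28.7] F [ 0.   0.7 -1.2] ff 0.5900042038410902 w 34.15192313280997 t 9.6833 q [-0.94  0.72  0.49  1.99  0.39  0.77  0.89]
```

Emit:
send_rows(steps=[[0, 0.03, 0.04, 0, 0, 0, 0.2], [0, 0.03, 0.04, 0, 0, 0, 0.2], [0, 0.03, 0.04, 0, 0, 0, 0.2], [0, 0, 0, 0, 0, 0, 0.2]])

```text
time_s: 10.02
eef_pos: [527.7, 105.9, 22.7]
tool_rot: [-0.238, 2.932, -0.954]
wrist_force: [-1.5, 0.5, -0.5]
width: 34.0
finger_force: 0.1
```

```bash
python3 - <<'E'
from h import *
leg();edge(); tilt()
E
```

```text
640 leg slope deg 0.23131429292446112 [4.03721795e-03 9.38473264e+00]
foot end top centre [556.1 -57.6  58.7] along n [-5.4 -0.4  4.3]
phi 36.1 leg tilt 86.0 edge h 12.5 overlap(no k) 7.6 inner tip z 6.3 F [-0.4 -0.1 -0.3] ff 0.1 t 10.0667
tilt 36.05 r 116.1 b 120.9 lat 0.1 pos [527.8 105.9  22.8] F [-0.4 -0.1 -0.3] ff 0.09828276219195686 w 33.95313025034835 t 10.0667 q [-0.94  0.73  0.49  1.99  0.38  0.77  0.89]
```

The leg now lies flat: slope 0.2° and top at about 9.5 mm. I'll retract along the tool axis, then turn the tool vertical with the fingers shut.

Emit:
send_rows(steps=[[0, 0, -0.3, 0, 0, 0, 0.2], [0, 0, -0.6, 0, 0, 0, 0.2], [0, 0, -0.9, 0, 0, 0, 0.2], [0, 0, -0.9, 0, 0, 0, 0.5], [0, 0, -0.3, -6, 0, 0, 1]])

```text
time_s: 10.48
eef_pos: [519.1, 167.0, 95.9]
tool_rot: [-0.259, 2.982, -0.792]
wrist_force: [-0.3, 1.8, -1.1]
width: 10.9
finger_force: 0.0
```

Emit:
send_rows(steps=[[0, 0, 0, -6, 0, 0, 1], [0, 0, 0, -6, 0, 0, 1], [0, 0, 0, -6, 0, 0, 1], [0, 0, 0, -6, 0, 0, 1], [0, 0, 0, -6, 0, 0, 1]])

```text
time_s: 10.9
eef_pos: [519.9, 158.7, 97.5]
tool_rot: [-0.254, 3.129, 0.008]
wrist_force: [-0.1, -0.1, -0.4]
width: 0.1
finger_force: 0.0
```

```bash
cat >> h.py <<'E'
m_=np.array([-np.sin(np.radians(12.1)),np.cos(np.radians(12.1)),0]); S=np.array([574,-136.5,0]); ys=np.array([-m_[1],m_[0],0])
def locate(nm='top'):
    d=imaging.get_image(nm); np.save('last.npy',d,allow_pickle=True); P=cloud(d)
    Q=P.reshape(-1,3)[(d['frame'].min(axis=2)>110).ravel()]; a=(Q-S)@m_; l=(Q-S)@ys
    sm=(np.abs(l)<62)&(a>-34)&(a<3)&(Q[:,2]>31)&(Q[:,2]<38); r=cv2.minAreaRect(np.c_[a[sm],l[sm]].astype(np.float32)); print('stop a,l',np.round(r[0],1),np.round(r[1],1),round(r[2],1),'face a',np.percentile(a[sm],[2,98]).round(1))
    lm=(np.abs(l)<60)&(a>5)&(a<290)&(Q[:,2]>6)&(Q[:,2]<14); r=cv2.minAreaRect(np.c_[a[lm],l[lm]].astype(np.float32)); print('leg a,l',np.round(r[0],1),np.round(r[1],1),round(r[2],2),cv2.boxPoints(r).round(1).tolist())
    fm=(np.abs(l)<60)&(a>-5)&(a<290)&(Q[:,2]>54)&(Q[:,2]<65); r=cv2.minAreaRect(np.c_[a[fm],l[fm]].astype(np.float32)); print('foot a,l',np.round(r[0],1),np.round(r[1],1),round(r[2],2),'a',np.percentile(a[fm],[2,50,98]).round(1))
E
python3 - <<'E'
from h import *
locate()
goto(S+(300)*m_+[0,0,100],n=m_)
d=np.load('last.npy',allow_pickle=True).item()
cv2.imwrite('pics/top6.png',cv2.resize(d['frame'][150:260,220:360],None,fx=4.5,fy=4.5,interpolation=cv2.INTER_CUBIC))
E
```

```text
stop a,l [-15.5   0.3] [ 30.7 120.1] 0.1 face a [-30.1  -0.7]
leg a,l [162.8  -2.9] [ 50.9 184.5] 86.8 [[69.30000305175781, -23.100000381469727], [253.5, -33.400001525878906], [256.29998779296875, 17.399999618530273], [72.0999984741211, 27.700000762939453]]
foot a,l [80.4  2.2] [49.5 10.1] 86.99 a [75.3 80.5 85.9]
pos [521.4 151.1  97.7] F [-1.1 -3.8  0.8] w -0.0 t 10.95 q [-0.51  0.43  0.19  1.99 -0.13  0.73  1.48]
T [[-0.989, -0.149, 0.002], [-0.149, 0.989, 0.006], [-0.003, 0.006, -1.0]]
world delta [-10.3   5.7   2.3] shift units [ 0.31  0.24 -0.07] rot deg [ 0.31  0.16 -3.51]
```

View pics/top6.png

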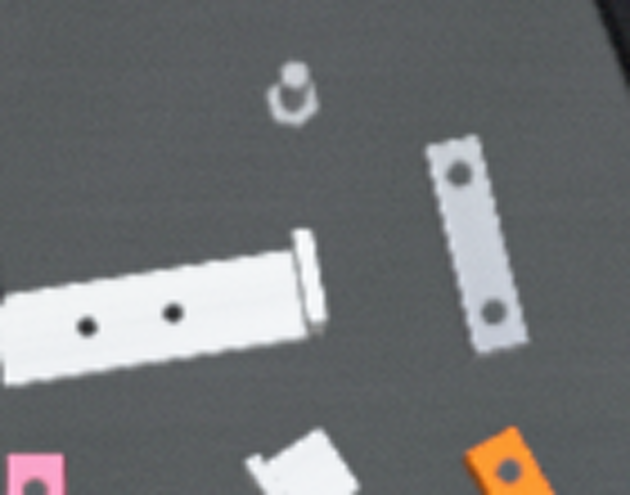

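The top view shows the bracket lying flat with its foot up at (308,280), about 75 mm of sole-to-stop gap, and 3° off square. Next I'll place the shut fingers behind the leg end.

```bash
python3 - <<'E'
from h import *
goto(S+295*m_-7*ys+[0,0,12],n=m_)
E
```

```text
pos [521.4 151.1  97.7] F [-1.1 -3.8  0.8] w -0.0 t 10.95 q [-0.51  0.43  0.19  1.99 -0.13  0.73  1.48]
T [[-0.989, -0.149, 0.002], [-0.149, 0.989, 0.006], [-0.003, 0.006, -1.0]]
world delta [ -2.4   2.3 -85.7] shift units [0.08 0.07 2.86] rot deg [ 0.31  0.16 -3.51]
```

Emit:
send_rows(steps=[[0.08, 0.2, 0, 0, 0, -3.3, 1], [0, 0, 0.6, 0, 0, 0, 1], [0, 0, 0.8, 0, 0, 0, 1], [0, 0, 0, 0, 0, 0, 1]])

```text
time_s: 11.28
eef_pos: [513.4, 163.0, 51.1]
tool_rot: [0.343, -3.116, 0.004]
wrist_force: [-1.1, -0.1, 0.0]
width: 0.0
finger_force: 0.0
```

```bash
python3 - <<'E'
from h import *
goto(S+295*m_-7*ys+[0,0,12],n=m_)
E
```

```text
pos [513.4 163.   51.1] F [-1.1 -0.1  0. ] w 0.0 t 11.2833 q [-0.51  0.5   0.16  2.02 -0.13  0.64  1.52]
T [[-0.976, -0.217, -0.007], [-0.217, 0.976, -0.004], [0.007, -0.002, -1.0]]
world delta [  5.6  -9.6 -39.1] shift units [-0.12 -0.35  1.3 ] rot deg [-0.12 -0.41  0.45]
```

Emit:
send_rows(steps=[[-0.12, 0, 0.4, 0, -0.4, 0.4, 1], [0, 0, 0.5, 0, 0, 0, 1], [0, 0, 0.4, 0, 0, 0, 1], [0, -0.3, 0, 0, 0, 0, 1], [0, -0.3, 0, 0, 0, 0, 1]])

```text
time_s: 11.7
eef_pos: [523.3, 146.8, 14.8]
tool_rot: [-0.334, 3.118, 0.0]
wrist_force: [-0.6, -0.2, -0.4]
width: 0.0
finger_force: 0.0
```

Emit:
send_rows(steps=[[0, -0.15, 0, 0, 0, 0, 1], [0, -0.15, 0, 0, 0, 0, 1], [0, -0.15, 0, 0, 0, 0, 1], [0, -0.15, 0, 0, 0, 0, 1], [0, -0.15, 0, 0, 0, 0, 1]])

```text
time_s: 12.12
eef_pos: [528.7, 124.5, 15.3]
tool_rot: [-0.33, 3.117, 0.002]
wrist_force: [-0.3, -0.5, 1.0]
width: 0.0
finger_force: 0.0
```

```bash
cat >> h.py <<'E'
def at():
    s=sensors.get_state(); v=s['eef_pos']-S; f=s['wrist_force']; print('tcp a',(v@m_).round(1),'l',(v@ys).round(1),'z',v[2].round(1),'Fa',(f@m_).round(1),'Fl',(f@ys).round(1),'Fz',f[2].round(1),'t',s['time_s'])
E
python3 - <<'E'
from h import *
at();locate();at()
goto(S+295*m_-7*ys+[0,0,12],n=m_)
E
```

```text
tcp a 264.7 l -10.4 z 15.3 Fa -0.4 Fl 0.4 Fz 1.0 t 12.1167
stop a,l [-15.4   0.6] [120.9  30.6] 89.8 face a [-30.2  -1. ]
leg a,l [165.5  -2.8] [ 51.1 172.8] 87.4 [[78.0999984741211, -24.399999618530273], [250.60000610351562, -32.20000076293945], [253.0, 18.799999237060547], [80.4000015258789, 26.600000381469727]]
foot a,l [152.3  -9.9] [ 49.7 160.3] 80.29 a [ 75.2  80.4 135.4]
tcp a 263.5 l -10.3 z 15.3 Fa -0.6 Fl 0.2 Fz 0.3 t 12.1667
pos [528.9 123.3  15.3] F [-0.  -0.6  0.3] w 0.1 t 12.1667 q [-0.42  0.56  0.14  2.04 -0.14  0.55  1.6 ]
T [[-0.978, -0.208, 0.008], [-0.208, 0.978, 0.001], [-0.008, -0.001, -1.0]]
world delta [-9.9 30.1 -3.3] shift units [0.11 1.05 0.11] rot deg [-0.03  0.43 -0.08]
```

Emit:
send_rows(steps=[[0.1, 0.15, 0, 0, 0, 0, 1], [0, 0, 0.12, 0, 0, 0, 1], [0, -0.15, 0, 0, 0, 0, 1], [0, -0.15, 0, 0, 0, 0, 1], [0, -0.15, 0, 0, 0, 0, 1]])

```text
time_s: 12.58
eef_pos: [527.2, 115.9, 11.1]
tool_rot: [-0.332, 3.117, 0.002]
wrist_force: [-0.2, 2.3, -0.5]
width: 0.0
finger_force: 0.9
```

Emit:
send_rows(steps=[[0, -0.15, 0, 0, 0, 0, 1], [0, -0.15, 0, 0, 0, 0, 1], [0, -0.15, 0, 0, 0, 0, 1], [0, -0.15, 0, 0, 0, 0, 1], [0, -0.15, 0, 0, 0, 0, 1]])

```text
time_s: 13.0
eef_pos: [532.4, 93.8, 11.6]
tool_rot: [-0.331, 3.116, 0.003]
wrist_force: [-1.1, 5.4, 3.7]
width: 0.1
finger_force: 3.2
```

```bash
python3 - <<'E'
from h import *
at();locate();at()
E
```

```text
tcp a 233.9 l -7.6 z 11.6 Fa 5.5 Fl -0.1 Fz 3.7 t 13.0
stop a,l [-15.5   0.6] [120.4  30.9] 89.8 face a [-30.3  -0.7]
leg a,l [124.9  -2.8] [ 51.2 170.3] 86.18 [[38.20000076293945, -22.700000762939453], [208.1999969482422, -34.0], [211.60000610351562, 17.100000381469727], [41.599998474121094, 28.399999618530273]]
foot a,l [116.6  13.7] [152.8  49.1] 9.88 a [45.9 51.8 56.8]
tcp a 232.5 l -7.5 z 11.6 Fa 3.8 Fl 0.6 Fz 3.5 t 13.05
```

Emit:
send_rows(steps=[[0, -0.15, 0, 0, 0, 0, 1], [0, -0.15, 0, 0, 0, 0, 1], [0, -0.15, 0, 0, 0, 0, 1], [0, -0.15, 0, 0, 0, 0, 1], [0, -0.15, 0, 0, 0, 0, 1]])

```text
time_s: 13.47
eef_pos: [537.0, 72.1, 11.6]
tool_rot: [-0.332, 3.117, 0.003]
wrist_force: [-1.2, 5.4, 4.1]
width: 0.0
finger_force: 4.0
```

Emit:
send_rows(steps=[[0, -0.15, 0, 0, 0, 0, 1], [0, -0.15, 0, 0, 0, 0, 1], [0, -0.15, 0, 0, 0, 0, 1], [0, -0.1, 0, 0, 0, 0, 1], [0, 0, 0, 0, 0, 0, 1]])

```text
time_s: 13.88
eef_pos: [540.6, 55.0, 11.6]
tool_rot: [-0.33, 3.117, 0.002]
wrist_force: [-0.6, 3.3, 6.0]
width: 0.2
finger_force: 3.5
```

```bash
python3 - <<'E'
from h import *
at();locate();at()
E
```

```text
tcp a 194.3 l -7.5 z 11.6 Fa 3.4 Fl -0.1 Fz 6.0 t 13.8833
stop a,l [-15.3   0.4] [120.7  31.2] 90.0 face a [-30.2  -0.8]
leg a,l [86.5 -3.1] [ 50.8 150.8] 86.35 [[9.600000381469727, -23.600000381469727], [160.10000610351562, -33.20000076293945], [163.3000030517578, 17.5], [12.899999618530273, 27.100000381469727]]
foot a,l [77.4 -8.7] [ 47.7 147. ] 80.6 a [ 6.1 11.6 17. ]
tcp a 194.3 l -7.4 z 11.6 Fa 3.2 Fl -0.4 Fz 4.7 t 13.9333
```

Emit:
send_rows(steps=[[0, -0.07, 0, 0, 0, 0, 1], [0, -0.07, 0, 0, 0, 0, 1], [0, -0.05, 0, 0, 0, 0, 1], [0, 0, 0, 0, 0, 0, 1]])

```text
time_s: 14.27
eef_pos: [541.6, 50.5, 11.5]
tool_rot: [-0.331, 3.117, 0.003]
wrist_force: [-0.8, 4.5, 5.2]
width: 0.3
finger_force: 4.2
```

```bash
python3 - <<'E'
from h import *
at();locate();at()
E
```

```text
tcp a 189.7 l -7.5 z 11.5 Fa 4.6 Fl -0.1 Fz 5.2 t 14.2667
stop a,l [-15.6   0.5] [120.2  30.2] 89.6 face a [-29.9  -0.9]
leg a,l [81.5 -3. ] [ 50.8 150.2] 86.62 [[5.099999904632568, -23.899999618530273], [155.0, -32.70000076293945], [158.0, 18.0], [8.100000381469727, 26.799999237060547]]
foot a,l [72.  13.1] [152.4  49.3] 10.13 a [ 1.5  6.9 13.1]
tcp a 189.7 l -7.5 z 11.6 Fa 5.5 Fl -0.1 Fz 5.9 t 14.3167
```

Emit:
send_rows(steps=[[0, -0.05, 0, 0, 0, 0, 1], [0, -0.05, 0, 0, 0, 0, 1], [0, 0, 0, 0, 0, 0, 1]])

```text
time_s: 14.57
eef_pos: [541.8, 49.2, 11.6]
tool_rot: [-0.333, 3.117, 0.005]
wrist_force: [-1.5, 8.7, 6.1]
width: 0.2
finger_force: 5.9
```

Emit:
send_rows(steps=[[0, -0.04, 0, 0, 0, 0, 1], [0, -0.04, 0, 0, 0, 0, 1], [0, 0, 0, 0, 0, 0, 1]])

```text
time_s: 14.82
eef_pos: [541.9, 49.1, 11.6]
tool_rot: [-0.335, 3.118, 0.009]
wrist_force: [-2.7, 12.7, 6.8]
width: 0.3
finger_force: 7.6
```

```bash
python3 - <<'E'
from h import *
at();locate();at()
E
```

```text
tcp a 188.2 l -7.5 z 11.6 Fa 13.0 Fl -0.1 Fz 6.8 t 14.8167
stop a,l [-14.4   0.8] [120.2  33. ] 89.8 face a [-30.2  -0.9]
leg a,l [79.1 -3.4] [ 51.3 145.2] 86.76 [[5.099999904632568, -24.899999618530273], [150.10000610351562, -33.099998474121094], [153.0, 18.100000381469727], [8.0, 26.299999237060547]]
foot a,l [5.8 0.6] [49.8 10.2] 87.29 a [ 0.3  5.7 11.5]
tcp a 188.2 l -7.5 z 11.6 Fa 12.5 Fl -0.2 Fz 6.7 t 14.8667
```

The sole's corner at l = -25 is against the stop and the bracket is still about 3° off. I'll drag the leg end sideways while keeping a light press.

Emit:
send_rows(steps=[[0.08, -0.01, 0, 0, 0, 0, 1], [0.08, -0.01, 0, 0, 0, 0, 1], [0.08, -0.01, 0, 0, 0, 0, 1], [0.05, 0, 0, 0, 0, 0, 1], [0, 0, 0, 0, 0, 0, 1]])

```text
time_s: 15.28
eef_pos: [534.5, 46.5, 11.6]
tool_rot: [-0.336, 3.115, 0.009]
wrist_force: [-0.8, 12.4, 5.7]
width: -0.1
finger_force: 7.5
```

```bash
python3 - <<'E'
from h import *
at();locate();at()
goto(S+188*m_+[0,0,12],n=m_)
E
```

```text
tcp a 187.2 l 0.3 z 11.6 Fa 12.3 Fl -1.8 Fz 5.7 t 15.2833
stop a,l [-14.1   0.8] [120.6  33.3] 90.0 face a [-30.   -1.2]
leg a,l [79.3 -0.5] [ 53.2 144. ] 89.27 [[7.0, -26.200000762939453], [151.0, -28.0], [151.60000610351562, 25.100000381469727], [7.699999809265137, 27.0]]
foot a,l [4.8 0.7] [10.1 50.3] 0.46 a [-0.2  4.7  9.7]
tcp a 187.2 l 0.3 z 11.6 Fa 12.1 Fl -1.1 Fz 4.8 t 15.3333
pos [534.5  46.5  11.6] F [-1.4 12.1  4.8] w 0.1 t 15.3333 q [-0.26  0.56  0.12  2.05 -0.14  0.53  1.75]
T [[-0.977, -0.213, 0.008], [-0.213, 0.977, 0.006], [-0.009, 0.005, -1.0]]
world delta [0.1 0.8 0.4] shift units [-0.01  0.03 -0.01] rot deg [0.26 0.5  0.21]
```

Emit:
send_rows(steps=[[0.02, -0.03, 0, 0, 0, 0, 1], [0.02, -0.03, 0, 0, 0, 0, 1], [0, -0.03, 0, 0, 0, 0, 1], [0, 0, 0, 0, 0, 0, 1]])

```text
time_s: 15.67
eef_pos: [533.7, 46.0, 11.6]
tool_rot: [-0.338, 3.115, 0.013]
wrist_force: [-1.5, 17.4, 4.9]
width: 0.1
finger_force: 10.0
```

```bash
python3 - <<'E'
from h import *
at();locate();locate()
E
```

```text
tcp a 186.9 l 1.1 z 11.6 Fa 17.4 Fl -2.2 Fz 4.9 t 15.6667
stop a,l [-15.5   0.6] [119.4  30.3] 89.8 face a [-30.1  -1.4]
leg a,l [77.1  0.2] [ 53.1 144.1] 88.81 [[4.5, -24.899999618530273], [148.5, -27.899999618530273], [149.60000610351562, 25.200000762939453], [5.599999904632568, 28.200000762939453]]
foot a,l [4.8 1.1] [50.8 10.6] 89.43 a [-0.2  4.6 10. ]
stop a,l [-14.   0.] [120.6  33.3] 89.9 face a [-30.2  -1.1]
leg a,l [77.2  0.8] [ 51.2 144.4] 89.37 [[4.800000190734863, -24.0], [149.10000610351562, -25.600000381469727], [149.6999969482422, 25.600000381469727], [5.300000190734863, 27.200000762939453]]
foot a,l [4.7 1.3] [50.2 10.4] 89.42 a [-0.2  4.9  9.6]
```

Emit:
send_rows(steps=[[0.02, -0.01, 0, 0, 0, 0, 1], [0.02, -0.01, 0, 0, 0, 0, 1], [0, 0, 0, 0, 0, 0, 1]])

```text
time_s: 16.02
eef_pos: [532.8, 45.7, 11.6]
tool_rot: [-0.339, 3.115, 0.013]
wrist_force: [-1.6, 17.8, 4.4]
width: 0.0
finger_force: 10.4
```

```bash
cat >> h.py <<'E'
def yaw(k=4):
    o=[]
    for _ in range(k):
        d=imaging.get_image('top'); g=cv2.cvtColor(d['frame'],cv2.COLOR_BGR2GRAY).astype(float)
        o.append(g)
    g=np.mean(o,0)
    # subpixel side edges of leg: sample across leg on the z=10 plane
    Rm,t,K,k1=cam(d); rv=np.array(d['rvec'],float); D=np.array([k1,0,0,0,0])
    def samp(a,l,z):
        X=(S+np.outer(a,m_)+np.outer(l,ys)); X[:,2]=z; p=cv2.projectPoints(X,rv,t,K,D)[0].reshape(-1,2).astype(np.float32)
        return cv2.remap(g.astype(np.float32),p[:,0],p[:,1],cv2.INTER_LINEAR)[:,0]
    def edges(f,rng): 
        out=[]
        for q in rng:
            x,v=f(q); h=(v.min()+v.max())/2; i=np.where(np.diff(np.sign(v-h)))[0]
            out.append(np.nan if len(i)==0 else x[i[0]]+(h-v[i[0]])/(v[i[0]+1]-v[i[0]]))
        return np.array(out)
    def line(nm,f,rng):
        e=edges(f,rng); rng=np.asarray(rng,float); ok=np.isfinite(e)
        for _ in range(3):
            c=np.polyfit(rng[ok],e[ok],1); r=np.abs(e-np.polyval(c,rng)); ok=ok&(r<1.0)
        print(nm,'angle deg',np.degrees(np.arctan(c[0])).round(2),'pos',c[1].round(2),'n',ok.sum())
    for sg in(1,-1):
        L=sg*np.linspace(14,40,105); line('leg side %d'%sg,lambda a:(L,samp(np.full(105,a),L,10)),range(30,140,3))
    A=np.linspace(-42,-18,97); line('stop rear',lambda l:(A,samp(A,np.full(97,l),35)),range(-50,51,3))
    for sg in(1,-1):
        L2=sg*np.linspace(50,72,89); line('stop end %d'%sg,lambda a:(L2,samp(np.full(89,a),L2,35)),range(-27,-3,2))
E
python3 - <<'E'
from h import *
at();yaw();locate()
E
```

```text
tcp a 186.8 l 2.1 z 11.6 Fa 17.8 Fl -2.2 Fz 4.4 t 16.0167
leg side 1 angle deg -0.28 pos 28.07 n 37
leg side -1 angle deg -0.6 pos -22.37 n 31
stop rear angle deg 0.34 pos -29.75 n 34
stop end 1 angle deg 1.33 pos 61.7 n 12
stop end -1 angle deg 1.23 pos -58.24 n 12
stop a,l [-15.6   0.1] [120.3  30.7] 89.9 face a [-30.1  -1.4]
leg a,l [77.2  1.3] [ 51.8 144.4] 89.31 [[4.699999809265137, -23.700000762939453], [149.10000610351562, -25.5], [149.6999969482422, 26.299999237060547], [5.300000190734863, 28.0]]
foot a,l [4.8 1.2] [10.2 49.7] 0.42 a [-0.   4.6  9.6]
```

Leg and stop directions agree to about 0.1°, so the sole is flush. I'll withdraw the hand straight back, then up.

Emit:
send_rows(steps=[[0, 0.1, 0, 0, 0, 0, 1], [0, 0.2, 0, 0, 0, 0, 1], [0, 0.4, 0, 0, 0, 0, 1], [0, 0.6, -0.2, 0, 0, 0, 1], [0, 0.3, -0.9, 0, 0, 0, 1]])

```text
time_s: 16.68
eef_pos: [518.1, 85.1, 40.7]
tool_rot: [0.332, -3.121, 0.002]
wrist_force: [0.3, 0.9, 0.3]
width: -0.2
finger_force: 0.0
```

Emit:
send_rows(steps=[[0, 0.3, -0.9, 0, 0, 0, 1], [0, 0.3, -0.9, 0, 0, 0, 1], [0, 0.5, -0.9, 0, 0, 0, 1], [0, 0.5, -0.9, 0, 0, 0, 1], [0, 0, 0, 0, 0, 0, 1]])

```text
time_s: 17.1
eef_pos: [513.3, 135.0, 156.5]
tool_rot: [-0.335, 3.109, 0.006]
wrist_force: [0.6, 1.1, 0.2]
width: -0.1
finger_force: 0.0
```

```bash
python3 - <<'E'
from h import *
at();yaw();locate()
# scene changes versus the first pictures
a=np.load('top0.npy',allow_pickle=True).item()['frame']; b=np.load('last.npy',allow_pickle=True).item()['frame']
cv2.imwrite('pics/end.png',b)
d=imaging.get_image('side'); cv2.imwrite('pics/ends.png',cv2.resize(d['frame'][130:270,200:360],None,fx=4,fy=4,interpolation=cv2.INTER_CUBIC))
at()
E
```

```text
tcp a 278.1 l 2.5 z 156.5 Fa 1.0 Fl -0.9 Fz 0.2 t 17.1
leg side 1 angle deg -0.25 pos 28.06 n 37
leg side -1 angle deg -0.42 pos -22.57 n 37
stop rear angle deg 0.37 pos -29.77 n 34
stop end 1 angle deg 1.06 pos 61.51 n 12
stop end -1 angle deg 0.03 pos -58.68 n 12
stop a,l [-14.4   0.6] [119.6  32.9] 89.7 face a [-30.2  -1.3]
leg a,l [95.   1.3] [172.2  52.9] 0.41 [[8.699999809265137, 27.200000762939453], [9.100000381469727, -25.700000762939453], [181.3000030517578, -24.5], [180.89999389648438, 28.399999618530273]]
foot a,l [4.5 2.2] [50. 10.] 89.96 a [-0.   4.7  9.5]
tcp a 274.1 l 6.1 z 150.6 Fa -1.1 Fl 1.1 Fz 0.7 t 17.4
```

View pics/end.png

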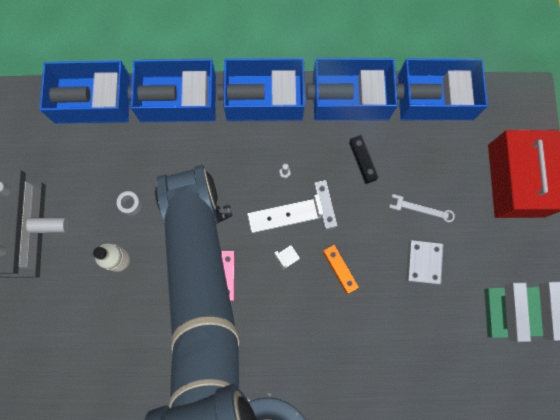

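The bracket lies against the stop, foot at (318,205), flush and square. The bystanders are unmoved and the hand is clear, so I'm handing in.

```bash
python3 -c "
from h import *
print(order.job_done())"
```

```text
the job is handed in; nothing more can be done
None
```

I tipped the bracket over and lowered it onto the back of its leg, then pushed its sole flush and square (within about 0.1°) against the stop, moved the hand clear and handed the job in. It was supported all the way down except possibly the last 15 mm or so at the leg's end, which may have been a small slip off the fingertip.

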